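Reset the tripped relay of the games-room control box

ROBOT

A 6-joint arm with a two-finger parallel gripper is mounted at the origin on the work surface. World frame = base frame: x ahead of the robot, y to its left, z up, the work surface at z = 0. Lengths are in m, angles in rad, forces in N, time in s.
With the tool pointing down it reaches from about 0.35 to 0.95 m from the base axis. Payload 17.4 kg.
Tool frame: the origin (TCP) lies on the centre line of the jaws, within the pads' length; the fingertips stand 17 mm ahead of it and the grasp point (between the pads) lies 2 mm behind it; z points along the fingers, y is the line along which they close (so a half turn about z gives the same grasp; the last joint's range is limited). The gripper opens to 93 mm and grips with 3 to 60 N. Pads are 15 mm wide; open, the fingers measure 128 mm over their backs; the gripper's body (75 mm by 188 mm) begins 65 mm behind the grasp point.
Start: joints at [-1.344, 0.116, 1.442, -0, 1.584, -0.038], TCP at [0.177, -0.651, 0.236] pointing down, gripper open.
Joint ranges: [-2.83, 2.83], [-0.83, 2.19], [0.07, 2.5], [-1.14, 4.28], [0.01, 3], [-2.97, 2.97]. Speed limits (rad/s): [1.89, 1.89, 2.22, 3.14, 3.14, 3.14].

INTERFACE

Orientations are given as a unit quaternion [w, x, y, z].
In Python, from workcell import * gives the robot as it stands. The module is installed in compiled form; this text tells all that it offers.
- The arm moves only by the shell command python3 -m handwheel 'ROWS' [FORCE]. ROWS is text: rows parted by semicolons, each of 5 numbers parted by spaces: the opening in per cent of the stroke, from 0 (shut) to 100 (fully open), then the shift along the tool's x, y, z in m, then the turn about the tool's z in rad. A call has 1 to 12 rows; each row shifts and turns the commanded pose from where the row before left it, along the tool's axes as they then stand; what a row does not reach is not made up. A row lasts 1/8 s, in which the tool goes at most 62.5 mm and 10.7 degrees, less where a joint would pass 70% of its speed; a pose out of reach is approached as far as the arm can. A call with a gripper value outside its range is refused whole. The fingers move at their own pace and stop on an object; FORCE is the grip in N (left out, the last holds). Time passes only in rows, so rows that do not move let the fingers close. It gives the time, the measured TCP pose, the force, the opening and the grip force at its end, in the units of the state.
- sense(): the state, without advancing time (a new reading comes with each control period).
- get_image(name): name is "side" or "top"; returns a dict with "color" (480x640x3 uint8, red, green, blue), "range_z" (480x640 float32, m along the optical axis (not along the pixel's ray), 0 where there is no reading), "mtx" (3x3 intrinsics, pixels), "cam_to_world" (4x4, takes a point from camera to world coordinates). Camera axes: x right, y up, looking along -z (the intrinsics and any distortion apply to the point x, -y, -z); pixel columns grow to the right and rows downward; lengths in m; the calibration is good to about 2 mm. A picture is of the moment at which its call begins.
- sign_off(): hands the job in; it is judged then, once.
The state is a dict: "time": time; "qpos": joint angles; "qvel": joint speeds; "tau": joint torques, N m; "tool_pos": TCP position; "ee_rot": TCP orientation; "ft_force": force on the tool from outside, world axes, zero at the start; "wrist_torque": the same for the moment, N m; "grip_width": finger opening in m; "grip_force": force on a finger pad.
Only numpy, scipy, OpenCV 4.12 (cv2) and the standard library are available. Lean on these libraries where they do the work, as an engineer would, in place of code of your own. Each camera call takes 0.05 s, during which the arm holds its last target. There are 200 camera calls.

TASK

One of the four look-alike keys on the control box belongs to the tripped relay: press the keys slowly, one after another, give up those that stay soft to their stop, and when one snaps over under the finger and stays in, let go of it. Only then push the main switch lever all the way over to its far side. Push gently, never with more than 15 N on anything, and leave everything else on the table and on the box where it is.

Things in the scene. Friction and masses are not known exactly. Their poses are not given: they have to be found in the camera images.
- box: the control box, fixed, painted grey with an aluminium top: 150 mm (its x) by 370 mm (its y), top plate 55 mm above the table. Origin at the centre of its underside; its x axis points away from the robot side, its y axis along the row of keys towards key 1. It stands somewhere else, and turned, in every run.
- key1 (a point): nominal middle of the top of the first key, at the +y end of the row, far from the lever. The four keys are upright round grey caps, 22 mm in diameter, 60 mm apart. The nominal cap top is 17 mm above the top plate, but each cap's real height differs from it by up to 5 mm either way, unmeasured; the black collars round the caps stand 3 mm over the plate.
- key2 (a point): the same for the second key. Three of the four are soft: the cap travels 5.5 mm straight down, its push growing evenly from about 0.5 N to under 3 N just before a firm stop, and it springs back when let go.
- key3 (a point): the same for the third key. The one live key starts at about 0.7 N and rises by 2 N per mm to a peak of about 5.4 N after 2.2 mm; then it drops away under the finger to near 0 N and stays in, 3.3 mm lower; pushed further it rises again from there to a firm stop at 5.5 mm. Which of the four is live changes from run to run and cannot be seen.
- key4 (a point): the same for the fourth key, 85 mm from the lever along the row; on the box the keys lie at x -25 mm and y 135, 75, 15 and -45 mm
- relay (a joint): state of the tripped relay: travel in m of the plunger under the live key, whichever key that is; 0 while tripped, about 0.0033 when it has snapped over and stays in (its cap then stands that much lower). Noisy: it does not tell a half-pressed key.
- switch (a joint): main switch lever, rad: 0 leaning 0.5 rad from upright to the near side (box -x), 1.0 fully over, leaning 0.5 rad to the far side (box +x). It swings about a line along the box's y, stiffly, and stays where it is left. It may start anywhere between 0 and 0.2.
- switch_tip (a point): middle of the lever's steel ball knob (26 mm diameter), 40 mm from the lever's pivot. The pivot lies on the box at x -10 mm, y -130 mm, 77 mm above the table; the block and hub under it reach 90 mm above the table. The knob's middle swings from 19 mm before the pivot to 19 mm beyond it; about 1.5 N at the knob moves it, to a firm stop.
- chalk_a: chalk cube, 22 mm, lying loose on the box's top plate behind the keys; leave it
- chalk_b: chalk cube, 22 mm, loose on the table; leave it
- dart_case: flat black dart case, 75 by 160 by 24 mm, loose; leave it
- mug: white mug, 80 mm wide, 90 mm high, loose; leave it
- driver: screwdriver lying on the table; leave it
- ball_rack: triangular rack with three balls, about 160 by 200 mm, 57 mm high; leave it
- coasters: stack of cork coasters, 92 mm wide, 22 mm high; leave it

How it is judged:
By the outcome, as a careful person would: the job done as asked, in the order asked, and still so for the second after the job is handed in, with the robot touching nothing.
It also fails if it takes over 72 s, if anything falls off the work surface, if the arm or the gripper's body presses on something with over 40 N, if the wrist force passes 120 N, or if a joint passes its speed limit or range.

## Working session

There is one attempt and no reset: what is moved stays moved. The work goes in short steps, Python scripts to look and compute and a shell command to move; the robot and the scene stay as the last step left them, time stands still between calls to the robot, and variables do not carry over. Pictures are saved under pics/ and viewed, at most 10 in all, crops included, and the job is handed in when it is done.

```bash
mkdir -p pics
python3 - <<'E'
from workcell import *
import cv2,numpy as np
s=sense(); print({k:np.round(v,4).tolist() for k,v in s.items()})
for n in("top","side"):
    d=get_image(n); cv2.imwrite(f"pics/{n}0.png",d["color"][:,:,::-1]); np.savez(f"{n}0.npz",**d)
    print(n,d["mtx"].tolist(),np.round(d["cam_to_world"],3).tolist(),d.keys())
E
```

```text
{'time': 0.0, 'qpos': [-1.3438, 0.1165, 1.4423, -0.0, 1.584, -0.0378], 'qvel': [0.0005, 0.0004, -0.0018, -0.0006, -0.0006, 0.0005], 'tau': [0.0005, -72.1269, -62.2608, 0.078, 0.0237, -0.0001], 'tool_pos': [0.1766, -0.6513, 0.2349], 'ee_rot': [-0.0006, 0.9912, 0.132, -0.0001], 'ft_force': [0.2859, -0.0973, 1.2412], 'wrist_torque': [-0.0027, 0.0028, 0.0241], 'grip_force': 0.0, 'grip_width': 0.0931}
top [[476.5317739317265, 0.0, 317.0082820489321], [0.0, 476.5317739317265, 241.4138152979916], [0.0, 0.0, 1.0]] [[0.054, 0.977, -0.207, 0.26], [-0.999, 0.053, -0.011, 0.02], [0.0, 0.208, 0.978, 1.165], [0.0, 0.0, 0.0, 1.0]] dict_keys(['color', 'range_z', 'mtx', 'cam_to_world'])
side [[569.5743794624595, 0.0, 316.47649342148173], [0.0, 569.5743794624595, 228.31680739759304], [0.0, 0.0, 1.0]] [[-0.864, 0.239, -0.442, -0.057], [-0.502, -0.451, 0.738, 0.977], [-0.023, 0.86, 0.51, 0.753], [0.0, 0.0, 0.0, 1.0]] dict_keys(['color', 'range_z', 'mtx', 'cam_to_world'])
```

View pics/top0.png

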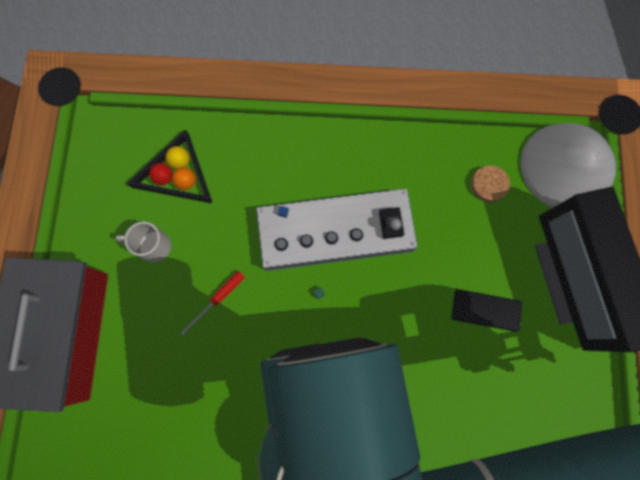

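View pics/side0.png

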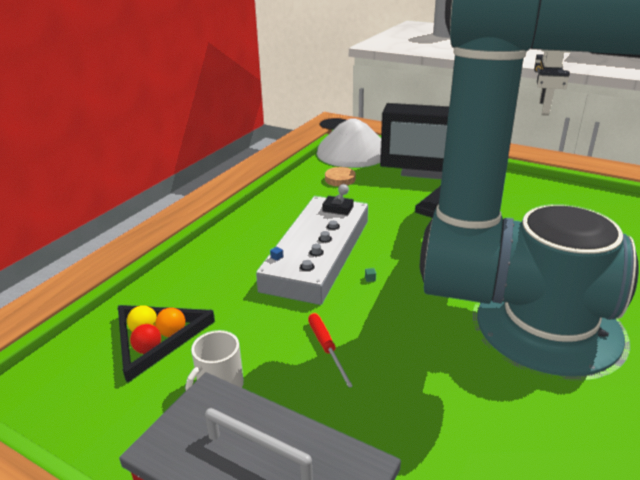

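The top view shows the box with its keys at about (281,244), (306,241), (331,238) and (356,235), and the lever at (395,225). A blue chalk lies on the plate at (282,211). The side view agrees and shows the knob upright-ish at (343,189). Next I fit the box pose from the depth data.

```bash
cat > h.py <<'E'
import numpy as np,cv2
def cloud(d):
    K=d["mtx"];z=d["range_z"];v,u=np.mgrid[0:480,0:640]
    P=np.stack([(u-K[0,2])/K[0,0]*z,-(v-K[1,2])/K[1,1]*z,-z],-1)
    T=d["cam_to_world"];W=P@T[:3,:3].T+T[:3,3];W[z==0]=np.nan
    return W
def ray(d,u,v,h):
    K=d["mtx"];T=d["cam_to_world"];r=T[:3,:3]@np.array([(u-K[0,2])/K[0,0],-(v-K[1,2])/K[1,1],-1])
    return T[:3,3]+r*(h-T[2,3])/r[2]
E
python3 - <<'E'
from h import *
import itertools
for n in("top","side"):
    d=np.load(n+"0.npz");W=cloud(d);c=d["color"].astype(int)
    m=(W[...,2]>.045)&(W[...,2]<.065)&(W[...,0]>.3)&(W[...,0]<.65)&(abs(W[...,1])<.35)
    m&=(c.max(-1)-c.min(-1)<45)
    k=cv2.connectedComponentsWithStats(m.astype(np.uint8));i=1+np.argmax(k[2][1:,4]);m=k[1]==i
    P=W[m];print(n,k[2][i],"z",np.median(P[:,2]),P[:,2].std())
    r=cv2.minAreaRect(P[:,:2].astype(np.float32));print(r)
    B=cv2.boxPoints(r);print(B)
d=np.load("top0.npz");W=cloud(d)
print("plate z floor z",np.nanmedian(W[330:360,150:170,2]))
for u,v in((281,243),(306,240),(331,237),(356,234)): print(np.round(ray(d,u,v,.072),4), np.nanmax(W[v-5:v+6,u-5:u+6,2]))
c=d["color"][170:290,240:430,::-1];cv2.imwrite("pics/c1.png",cv2.resize(c,None,fx=4,fy=4,interpolation=cv2.INTER_CUBIC))
E
```

```text
top [ 257  189  160   80 8282] z 0.05540472802276131 0.0024752497065778064
((0.5335381031036377, -0.011703118681907654), (0.15125134587287903, 0.3703727424144745), 10.6592378616333)
[[ 0.42496392  0.1562995 ]
 [ 0.49347085 -0.20768231]
 [ 0.64211226 -0.17970574]
 [ 0.57360536  0.18427607]]
side [ 257  197  111   92 4913] z 0.05515600353958294 0.0026879646023789173
((0.531974196434021, -0.009148910641670227), (0.14994391798973083, 0.3791385889053345), 10.64056396484375)
[[ 0.42328796  0.16331737]
 [ 0.4932948  -0.2093019 ]
 [ 0.6406604  -0.18161519]
 [ 0.57065356  0.19100408]]
plate z floor z 0.00022696734052063405
[0.4837 0.1167 0.072 ] 0.0747826614849243
[0.494  0.0587 0.072 ] 0.07895590290646881
[5.044e-01 5.000e-04 7.200e-02] 0.07726470687814202
[ 0.5148 -0.0579  0.072 ] 0.07505976619465171
```

View pics/c1.png

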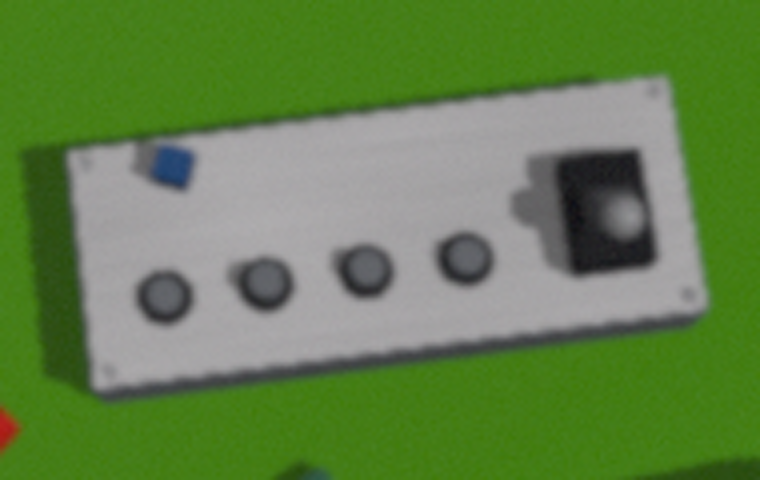

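The crop shows the plate corners, four grey caps at crop (165,296), (267,283), (366,270) and (466,258), and the knob at (625,215). The fitted box is 151 × 370 mm with its top at 55 mm, as it should be. Next come the cap heights and a check of the path for obstacles.

Run:
```python
from h import *
C=np.array([.5332,-.0108]);a=np.radians(10.5);X=np.array([np.cos(a),np.sin(a)]);Y=np.array([-X[1],X[0]])
pts={}
for n in("top","side"):
    d=np.load(n+"0.npz");W=cloud(d).reshape(-1,3);b=np.c_[(W[:,:2]-C)@X,(W[:,:2]-C)@Y,W[:,2]]
    pts[n]=W
    m=(b[:,0]>.03)&(b[:,0]<.065)&(abs(b[:,1])<.08);pz=np.median(b[m,2])
    for i,y in enumerate((.135,.075,.015,-.045)):
        m=(np.hypot(b[:,0]+.025,b[:,1]-y)<.02)&(b[:,2]>.0625)&(b[:,2]<.09)
        mm=(np.hypot(b[:,0]+.025,b[:,1]-y)<.008)
        print(n,i+1,m.sum(),np.round(np.median(b[m],0),4),"in cap",mm.sum(),round(np.median(b[mm,2])-pz+.055,4))
    m=(abs(b[:,0]+.01)<.05)&(abs(b[:,1]+.13)<.04)&(b[:,2]>.1)&(b[:,2]<.14)
    print(n,"knob",m.sum(),np.round(np.median(b[m],0),4),b[m,2].max())
W=np.vstack([pts["top"],pts["side"]])
m=(W[:,2]>.1)&(W[:,0]>.05)&(W[:,0]<.75)&(W[:,1]>-.9)&(W[:,1]<-.15)
H,xe,ye=np.histogram2d(W[m,0],W[m,1],bins=[np.arange(.05,.8,.1),np.arange(-.9,-.1,.1)])
for i in range(len(xe)-1):
  print(round(xe[i],2),[ (int(100*W[m&(W[:,0]>=xe[i])&(W[:,0]<xe[i+1])&(W[:,1]>=ye[j])&(W[:,1]<ye[j+1]),2].max()) if H[i,j] else 0) for j in range(len(ye)-1)])
for y in (.135,.075,.015,-.045): print(np.round(C+X*-.025+Y*y,4))
print("pivot",C+X*-.01+Y*-.13)
```

```text
top 1 74 [-0.0258  0.1337  0.0694] in cap 37 0.0691
top 2 74 [-0.0256  0.0743  0.074 ] in cap 38 0.0736
top 3 72 [-0.0258  0.0147  0.0729] in cap 35 0.0738
top 4 73 [-0.0253 -0.0449  0.0682] in cap 33 0.0681
top knob 102 [-0.0261 -0.1287  0.1235] 0.1287349681321761
side 1 68 [-0.0272  0.1414  0.0681] in cap 23 0.0688
side 2 70 [-0.0273  0.0822  0.0726] in cap 19 0.0738
side 3 66 [-0.0269  0.0206  0.0712] in cap 26 0.0725
side 4 52 [-0.0264 -0.0371  0.068 ] in cap 15 0.0684
side knob 91 [-0.0262 -0.1214  0.1183] 0.12959634190475278
0.05 [0, 0, 38, 34, 0, 60, 61]
0.15 [0, 34, 38, 38, 0, 59, 59]
0.25 [0, 0, 19, 19, 0, 0, 0]
0.35 [0, 0, 19, 19, 0, 0, 0]
0.45 [0, 0, 19, 19, 0, 0, 0]
0.55 [0, 0, 19, 19, 0, 0, 0]
0.65 [0, 0, 11, 11, 0, 0, 0]
[0.484  0.1174]
[0.495  0.0584]
[ 0.5059 -0.0006]
[ 0.5168 -0.0596]
pivot [ 0.54705807 -0.14044549]
```

```bash
python3 -m handwheel '0 0 0 -0.05 0.082; 0 0 0 -0.05 0; 0 0.03 -0.0475 0 0; 0 0.03 -0.0475 0 0; 0 0.03 -0.0475 0 0; 0 0.03 -0.0475 0 0; 0 0.03 -0.0475 0 0; 0 0.03 -0.0475 0 0; 0 0.03 -0.0475 0 0; 0 0.03 -0.0475 0 0; 0 0.03 -0.0475 0 0; 0 0.03 -0.0475 0 0' 20
```

```text
time: 1.6
tool_pos: [0.3854, -0.1281, 0.3356]
ee_rot: [0.0, 0.996, 0.091, 0.0]
ft_force: [1.0, -0.7, 0.0]
grip_width: 0.0005
grip_force: 0.0
```

```bash
python3 -m handwheel '0 0.0282 -0.0446 0 0; 0 0.0282 -0.0446 0 0; 0 0.0282 -0.0446 0 0; 0 0.0282 -0.0446 0 0; 0 0.0282 -0.0446 0.02 0; 0 0 0 0.05 0; 0 0 0 0.05 0; 0 0 0 0.05 0; 0 0 0 0.04 0; 0 0 0 0.01 0; 0 0 0 0 0;0 0 0 0 0'
cat > st.py <<'E'
from workcell import *
import numpy as np
s=sense();p=np.array(s["tool_pos"]);print("pos",np.round(p,4),"tip z",round(p[2]-.017,4),"F",np.round(s["ft_force"],2),s["time"])
q=s["ee_rot"];th=2*np.arctan2(q[2],q[1]);c,n=np.cos(th),np.sin(th)
for k,t in dict(k1=(.484,.1170),k2=(.4947,.0582),k3=(.5055,-.0006),k4=(.5165,-.0594),piv=(.5471,-.1404)).items():
    d=np.array(t)-p[:2];print(k,"tool dx %.4f dy %.4f"%(d[0]*c+d[1]*n,d[0]*n-d[1]*c))
E
python3 st.py
python3 - <<'E'
from workcell import *
import cv2
d=get_image("top");cv2.imwrite("pics/t2.png",cv2.resize(d["color"][170:290,240:430,::-1],None,fx=4,fy=4))
E
```

```text
time: 3.1
tool_pos: [0.4842, 0.1152, 0.1175]
ee_rot: [-0.0, 0.996, 0.091, 0.001]
ft_force: [-0.3, 0.5, 1.1]
grip_width: 0.0005
grip_force: 0.0
pos [0.4842 0.1152 0.1175] tip z 0.1005 F [-0.28  0.47  1.09] 3.1
k1 tool dx 0.0001 dy -0.0018
k2 tool dx -0.0000 dy 0.0579
k3 tool dx -0.0001 dy 0.1177
k4 tool dx 0.0000 dy 0.1775
piv tool dx 0.0154 dy 0.2628
```

View pics/t2.png

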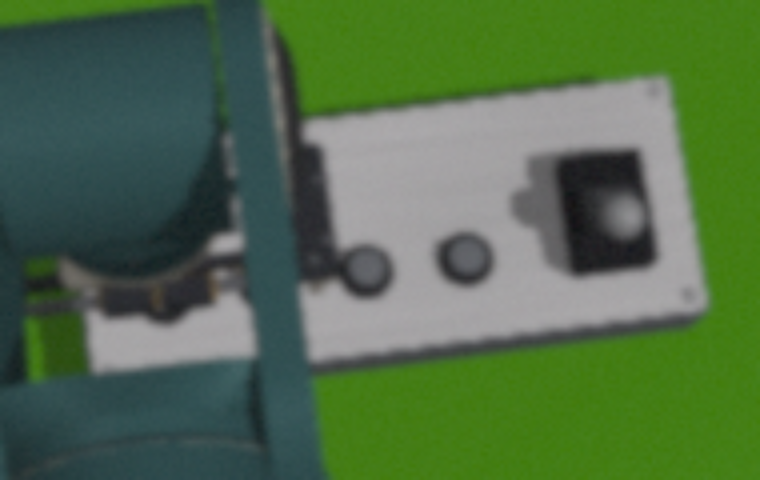

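The arm hides keys 1 and 2 and stands over key 1, while keys 3 and 4 and the lever are unchanged. I go down to just above the cap.

```bash
cat >> st.py <<'E'
F=[s["ft_force"]]
for _ in range(3): get_image("side");F.append(sense()["ft_force"])
print("F mean",np.round(np.mean(F,0),2),"Fz",np.round(np.array(F)[:,2],2),"tip z now",round(sense()["tool_pos"][2]-.017,4))
E
python3 -m handwheel '0 0 -0.0018 0.01 0; 0 0 0 0.01 0;0 0 0 0.0055 0;0 0 0 0.002 0;0 0 0 0 0;0 0 0 0 0'; python3 st.py
```

```text
time: 3.9
tool_pos: [0.4832, 0.1168, 0.0884]
ee_rot: [-0.0, 0.996, 0.091, 0.0]
ft_force: [0.6, 0.4, 0.5]
grip_width: 0.0003
grip_force: 0.0
pos [0.4832 0.1168 0.0884] tip z 0.0714 F [0.56 0.4  0.52] 3.9
k1 tool dx 0.0008 dy -0.0000
k2 tool dx 0.0006 dy 0.0597
k3 tool dx 0.0005 dy 0.1195
k4 tool dx 0.0007 dy 0.1794
piv tool dx 0.0160 dy 0.2646
F mean [ 0.15  0.4  -0.14] Fz [ 0.52  0.09 -0.42 -0.74] tip z now 0.0714
```

```bash
python3 -m handwheel '0 0 0 0.0005 0;0 0 0 0.0005 0;0 0 0 0.0005 0;0 0 0 0.0005 0;0 0 0 0.0005 0;0 0 0 0.0005 0;0 0 0 0 0' >/dev/null; python3 st.py|tail -1;  python3 -m handwheel '0 0 0 0.0005 0;0 0 0 0.0005 0;0 0 0 0 0' >/dev/null; python3 st.py|tail -1;python3 -m handwheel '0 0 0 0.0005 0;0 0 0 0 0' >/dev/null; python3 st.py|tail -1
```

```text
F mean [-0.33  0.5   0.47] Fz [ 1.27  0.66  0.7  -0.74] tip z now 0.0682
F mean [-0.54 -0.36  1.21] Fz [0.76 1.55 1.6  0.93] tip z now 0.0672
F mean [-0.05  0.47  1.43] Fz [1.02 1.98 1.02 1.71] tip z now 0.0667
```

```bash
for i in 1; do python3 -m handwheel '0 0 0 0.0005 0;0 0 0 0.0005 0;0 0 0 0 0' >/dev/null; python3 st.py|tail -1;  python3 -m handwheel '0 0 0 0.0005 0;0 0 0 0.0005 0;0 0 0 0 0' >/dev/null; python3 st.py|tail -1; done
```

```text
F mean [-0.16 -0.15  1.51] Fz [1.73 0.81 1.19 2.33] tip z now 0.0657
F mean [-0.4  -0.22  2.28] Fz [2.44 2.59 1.93 2.17] tip z now 0.0647
```

```bash
python3 -m handwheel '0 0 0 0.0005 0;0 0 0 0.0003 0;0 0 0 0 0' >/dev/null; python3 st.py|tail -1; python3 -m handwheel '0 0 0 -0.003 0;0 0 0 -0.006 0;0 0 0 -0.01 0;0 0.0008 0.02 0 0;0 0 0.02 0 0;0 0 0.0195 0 0;0 0 0 0.003 0;0 0 0 0 0;0 0 0 0 0' >/dev/null; python3 st.py
```

```text
F mean [-0.35 -0.29  2.86] Fz [3.92 2.11 2.71 2.69] tip z now 0.0639
pos [0.4946 0.059  0.0969] tip z 0.0799 F [-0.06 -0.59 -0.53] 8.7
k1 tool dx 0.0001 dy -0.0589
k2 tool dx -0.0001 dy 0.0009
k3 tool dx -0.0002 dy 0.0606
k4 tool dx -0.0001 dy 0.1205
piv tool dx 0.0152 dy 0.2057
F mean [ 0.18  0.02 -0.59] Fz [-0.53 -1.25 -0.1  -0.49] tip z now 0.0799
```

Key 1 stays soft to its stop. Key 2 is next.

```bash
python3 -m handwheel '0 0 0.0009 0.002 0;0 0 0 0.002 0;0 0 0 0.001 0;0 0 0 0.0005 0;0 0 0 0.0005 0;0 0 0 0.0005 0;0 0 0 0.0005 0;0 0 0 0 0' >/dev/null; python3 st.py|tail -1;  python3 -m handwheel '0 0 0 0.0005 0;0 0 0 0.0005 0;0 0 0 0 0' >/dev/null; python3 st.py|tail -1;python3 -m handwheel '0 0 0 0.0005 0;0 0 0 0 0' >/dev/null; python3 st.py|tail -1
```

```text
F mean [-0.26 -0.03  1.64] Fz [1.65 1.25 2.   1.67] tip z now 0.0729
F mean [-0.44 -0.35  1.61] Fz [1.42 1.81 1.38 1.82] tip z now 0.0719
F mean [-0.17 -0.42  1.42] Fz [1.02 1.38 2.14 1.15] tip z now 0.0713
```

```bash
python3 -m handwheel '0 0 0 0.0005 0;0 0 0 0.0005 0;0 0 0 0 0' >/dev/null; python3 st.py|tail -1;  python3 -m handwheel '0 0 0 0.0005 0;0 0 0 0.0005 0;0 0 0 0 0' >/dev/null; python3 st.py|tail -1;python3 -m handwheel '0 0 0 0.0005 0;0 0 0 0 0' >/dev/null; python3 st.py|tail -1
```

```text
F mean [-0.04 -0.4   1.64] Fz [1.26 1.54 2.45 1.29] tip z now 0.0704
F mean [ 0.17 -0.2   2.48] Fz [3.14 2.46 2.21 2.12] tip z now 0.0694
F mean [-0.26 -0.53  2.75] Fz [3.34 3.11 2.31 2.25] tip z now 0.0689
```

Key 2 is soft as well, so I move on to key 3.

```bash
python3 -m handwheel '0 0 0 -0.003 0;0 0 0 -0.006 0;0 0 0 -0.006 0;0 0 0.02 0 0;0 0 0.02 0 0;0 0 0.0197 0 0;0 0 0 0.003 0;0 0 0 0 0;0 0 0 0 0' >/dev/null; python3 st.py; python3 -m handwheel '0 0 0 0.002 0;0 0 0 0.002 0;0 0 0 0.001 0;0 0 0 0.0005 0;0 0 0 0.0005 0;0 0 0 0.0005 0;0 0 0 0 0' >/dev/null; python3 st.py|tail -1;  python3 -m handwheel '0 0 0 0.0005 0;0 0 0 0.0005 0;0 0 0 0 0' >/dev/null; python3 st.py|tail -1
```

```text
pos [ 5.056e-01 -5.000e-04  9.790e-02] tip z 0.0809 F [1.07 0.06 0.54] 13.5
k1 tool dx 0.0002 dy -0.1195
k2 tool dx -0.0000 dy -0.0597
k3 tool dx -0.0001 dy 0.0000
k4 tool dx -0.0000 dy 0.0599
piv tool dx 0.0153 dy 0.1451
F mean [ 0.29 -0.18  0.04] Fz [ 0.54 -0.06 -0.32  0.03] tip z now 0.0809
F mean [ 0.09  0.22 -0.25] Fz [-0.12  0.31 -0.74 -0.45] tip z now 0.0744
F mean [ 0.11 -0.31  0.15] Fz [-0.1   0.36  0.42 -0.08] tip z now 0.0734
```

```bash
R='import'; python3 -m handwheel '0 0 0 0.0005 0;0 0 0 0.0005 0;0 0 0 0 0' >/dev/null; python3 st.py|tail -1;  python3 -m handwheel '0 0 0 0.0005 0;0 0 0 0 0' >/dev/null; python3 st.py|tail -1; python3 -m handwheel '0 0 0 0.0005 0;0 0 0 0 0' >/dev/null; python3 st.py|tail -1
```

```text
F mean [-0.24  0.13  2.3 ] Fz [1.8  3.05 1.91 2.45] tip z now 0.0724
F mean [-0.77 -0.09  3.11] Fz [3.49 3.   2.21 3.73] tip z now 0.0719
F mean [-1.44 -0.14  3.98] Fz [4.14 3.85 4.43 3.48] tip z now 0.0714
```

Key 3 rises by about 2 N/mm, so it is the live one. I carry on gently to the snap.

```bash
python3 -m handwheel '0 0 0 0.0004 0;0 0 0 0 0' >/dev/null; python3 st.py|tail -1; python3 -m handwheel '0 0 0 0.0004 0;0 0 0 0 0' >/dev/null; python3 st.py|tail -1;  python3 -m handwheel '0 0 0 0.0004 0;0 0 0 0 0' >/dev/null; python3 st.py|tail -1
```

```text
F mean [-0.45 -0.12 -0.02] Fz [ 0.15 -0.55  0.59 -0.25] tip z now 0.0706
F mean [-0.28 -0.08  0.11] Fz [ 0.59 -0.04 -0.35  0.25] tip z now 0.0705
F mean [ 0.1  -0.51 -0.17] Fz [ 0.15 -0.6  -0.47  0.27] tip z now 0.0702
```

It snapped over at 2.3 mm and the force fell to zero. I let go, move to the near side of the lever well above it, and check that cap 3 stays down.

```bash
python3 -m handwheel '0 0 0 -0.003 0;0 0 0 -0.012 0;0 0 0 -0.03 0;0 0 0 -0.035 0;0 -0.033 0 0 0;0 0 0.05 0 0;0 0 0.05 0 0;0 0 0.0452 0 0;0 0 0 0 0;0 0 0 0 0'
cat > chk.py <<'E'
import sys
from h import *
from workcell import *
C=np.array([.5332,-.0108]);a=np.radians(10.5);X=np.array([np.cos(a),np.sin(a)]);Y=np.array([-X[1],X[0]])
for n in("top","side"):
  bs=[]
  for _ in range(3):
    d=get_image(n);W=cloud(d).reshape(-1,3);bs.append(np.c_[(W[:,:2]-C)@X,(W[:,:2]-C)@Y,W[:,2]])
  b=np.vstack(bs)
  for i,y in enumerate((.135,.075,.015,-.045)):
    mm=(np.hypot(b[:,0]+.025,b[:,1]-y)<.008);
    if mm.sum()>20: print(n,i+1,mm.sum(),round(np.median(b[mm,2]),4))
  m=(abs(b[:,0]+.01)<.05)&(abs(b[:,1]+.13)<.03)&(b[:,2]>.1)&(b[:,2]<.135)
  if m.sum(): print(n,"knob",m.sum(),np.round(np.median(b[m],0),4))
  cv2.imwrite(f"pics/{n}_{sys.argv[1]}.png",cv2.resize(d["color"][170:310,240:430,::-1],None,fx=4,fy=4))
E
python3 chk.py 3; python3 st.py
```

```text
time: 18.98
tool_pos: [0.4996, -0.1497, 0.1676]
ee_rot: [-0.0, 0.996, 0.091, 0.0]
ft_force: [0.6, 0.9, -0.8]
grip_width: 0.0003
grip_force: 0.0
top 1 112 0.0695
top 2 106 0.0744
top 3 103 0.0695
top 4 197 0.0727
side 1 72 0.069
side 2 59 0.074
side 3 65 0.0694
side 4 203 0.245
side knob 268 [-0.0264 -0.1209  0.1183]
pos [ 0.4997 -0.1493  0.1674] tip z 0.1504 F [0.46 0.75 0.27] 19.275
k1 tool dx 0.0332 dy -0.2646
k2 tool dx 0.0330 dy -0.2049
k3 tool dx 0.0329 dy -0.1451
k4 tool dx 0.0330 dy -0.0853
piv tool dx 0.0482 dy -0.0000
F mean [-0.06  0.18  0.05] Fz [ 0.27  0.04 -0.23  0.13] tip z now 0.1502
```

Cap 3 stays about 4 mm lower (69.5 mm) and caps 1 and 2 have sprung back. Next I lower beside the lever and push.

```bash
python3 -m handwheel '0 0 0 0.02 0;0 0 0 0.02 0;0 0 0 0.008 0;0 0 0 0 0;0 0.003 0 0 0;0 0.003 0 0 0;0 0 0 0 0' >/dev/null; python3 st.py|tail -2; python3 -m handwheel '0 0.002 0 0 0;0 0.002 0 0 0;0 0.002 0 0 0;0 0.002 0 0 0;0 0.002 0 0 0;0 0 0 0 0' >/dev/null; python3 st.py|tail -2; python3 -m handwheel '0 0.002 0 0 0;0 0.002 0 0 0;0 0.002 0 0 0;0 0.002 0 0 0;0 0.002 0 0 0' >/dev/null; python3 st.py|tail -2
```

```text
piv tool dx 0.0420 dy -0.0008
F mean [-0.13  0.2  -0.54] Fz [-0.57 -0.25 -0.83 -0.48] tip z now 0.1023
piv tool dx 0.0323 dy -0.0007
F mean [-1.38 -0.28  1.32] Fz [0.94 2.17 1.05 1.11] tip z now 0.1021
piv tool dx 0.0222 dy -0.0007
F mean [-1.33  0.16  1.06] Fz [1.97 1.81 0.44 0.02] tip z now 0.102
```

```bash
python3 -m handwheel '0 0.002 0 0 0;0 0.002 0 0 0;0 0.002 0 0 0;0 0.002 0 0 0;0 0.002 0 0 0;0 0.002 0 0 0;0 0.002 0 0 0;0 0 0 0 0' >/dev/null; python3 st.py|tail -2; python3 -m handwheel '0 0.001 0 0 0;0 0.001 0 0 0;0 0.001 0 0 0;0 0.001 0 0 0;0 0 0 0 0' >/dev/null; python3 st.py|tail -2
```

```text
piv tool dx 0.0082 dy -0.0007
F mean [-0.14 -0.1   0.07] Fz [ 0.67  0.24 -0.31 -0.32] tip z now 0.1021
piv tool dx 0.0044 dy -0.0007
F mean [-1.17 -0.09 -1.11] Fz [-1.33 -0.98 -1.25 -0.88] tip z now 0.1022
```

```bash
python3 -m handwheel '0 0.0006 0 0 0;0 0.0006 0 0 0;0 0.0006 0 0 0;0 0 0 0 0' >/dev/null; python3 st.py|tail -2; python3 -m handwheel '0 0.0006 0 0 0;0 0 0 0 0' >/dev/null; python3 st.py|tail -2;python3 -m handwheel '0 0.0005 0 0 0;0 0 0 0 0' >/dev/null; python3 st.py|tail -2
```

```text
piv tool dx 0.0025 dy -0.0007
F mean [-1.71 -0.02 -1.24] Fz [-1.14 -1.35 -1.5  -0.95] tip z now 0.1022
piv tool dx 0.0020 dy -0.0007
F mean [-1.61 -0.18 -1.3 ] Fz [-1.06 -0.71 -1.12 -2.32] tip z now 0.1022
piv tool dx 0.0017 dy -0.0007
F mean [-4.81 -0.85 -0.69] Fz [-1.1  -0.19 -0.7  -0.76] tip z now 0.1021
```

The force rises to 5 N at the predicted place, which is the stop. I retreat and check.

```bash
python3 -m handwheel '0 -0.005 0 0 0;0 -0.02 0 0 0;0 -0.03 0 0 0;0 0 0 -0.04 0;0 0 0 -0.05 0;0 -0.03 0 -0.05 0;0 -0.05 0 0 0;0 0 0 0 0;0 0 0 0 0'; python3 chk.py 4;python3 - <<'E'
from workcell import *
import cv2,numpy as np
t=get_image("top")["color"];s=get_image("side")["color"]
cv2.imwrite("pics/both.png",cv2.resize(np.hstack([t[100:360,100:540],s[90:350,100:460]])[:,:,::-1],(800,260)))
cv2.imwrite("pics/f.png",cv2.resize(np.vstack([cv2.resize(t[130:350,100:540],(640,320)),cv2.resize(s[150:300,200:480],(640,280))])[:,:,::-1],(640,600)))
E
```

```text
time: 26.62
tool_pos: [0.4133, -0.1659, 0.2593]
ee_rot: [0.0, 0.996, 0.091, 0.001]
ft_force: [-0.4, -0.2, 0.0]
grip_width: 0.0004
grip_force: 0.0
top 1 111 0.0688
top 2 108 0.0742
top 3 99 0.0698
top 4 103 0.0687
top knob 303 [ 0.0069 -0.1283  0.1212]
side 1 68 0.0689
side 2 63 0.0738
side 3 60 0.0696
side 4 54 0.0684
side knob 265 [ 0.0061 -0.1209  0.1159]
```

View pics/f.png

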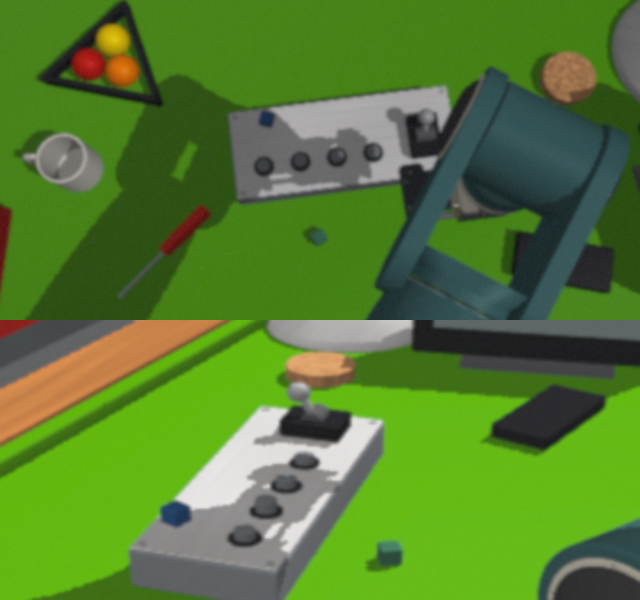

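The picture shows the lever leaning to the far side (knob at about (427,118) in the upper view, (298,392) in the lower). Cap 3 is down, and the chalks and the other objects look undisturbed. The knob moved about 33 mm to its stop, and the robot is clear of everything.

```bash
python3 -c "
from workcell import *
print(sign_off())"
```

```text
the job is handed in; nothing more can be done
None
```

Key 3 was the live key: it snapped over and stayed in (keys 1 and 2 were soft, key 4 not needed), then I pushed the lever to its far stop; no force I read passed about 5 N, and I handed the job in with the robot clear.

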